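Move three test coils on to their next stations

TASK

The three test coils have finished a round of measurements and each must move on to its next station: the tall round coil to the terminal board, the flat ring coil to the heat sink, and the oblong coil to the rotary stage, each standing flat in the middle of its station. Every station is taken, so park one coil on the empty foam pad on the way. Set the coils down without dropping or tipping them and never on the bare bench, and do not knock the bottle or the tape roll that stand among the stations.

Things in the scene. Friction and masses are not known exactly. Their poses are not given: they have to be found in the camera images.
- tall_coil: Tall round coil: an upright copper-wound bobbin with brown end discs, a plain cylinder 54 mm in diameter and 70 mm high, 0.26 to 0.46 kg, rigid. Origin at the centre of its underside, z up along its axis. At the start it stands on the heat sink, within about 10 mm of the middle.
- ring_coil: Flat ring coil (toroid): copper turns around a ring, outer diameter 62 mm, hole diameter 28 mm, 34 mm high, 0.22 to 0.39 kg, rigid, lying flat. Origin at the centre of its underside, z up along its axis. At the start it lies on the rotary stage, within about 10 mm of the middle.
- oblong_coil: Oblong (racetrack) coil: copper winding between two light ochre end plates with a cream slot in the middle, 92 mm long along its x with half-round ends, 48 mm wide along its y with straight parallel sides, 45 mm high, 0.28 to 0.50 kg, rigid. Origin at the centre of its underside, z up. At the start it lies on the terminal board, within about 10 mm of the middle, at any yaw. Its final yaw does not matter.
- rotary_stage: Rotary stage, fixed to the bench and locked (it does not turn): black square base 124 x 124 mm, 14 mm high, bearing a round silver table with degree marks, 104 mm in diameter, its flat top 40 mm above the origin; an adjusting knob sticks out to 92 mm along +y, at most 32 mm above the origin. Origin on the bench under the middle of the table, z up. The oblong coil must end here.
- heat_sink: Heat sink, fixed: a bright flat aluminium plate 112 x 110 mm (x, y) on black fins that run along y and show 15 mm beyond the plate at either end; the flat top is 40 mm above the origin. Origin on the bench under the middle of the plate, z up. The ring coil must end here.
- terminal_board: Terminal board, fixed: a dark brown board 150 mm (x, from -96 to +54) by 116 mm (y) on white nylon feet, its flat top 25 mm above the origin, with white bolt heads 2.5 mm high at its four corners and a row of four brass terminal posts at x = -80 mm, 22 mm above the board. Its middle for a coil is the origin, which lies on the bench under the centre of the free area (not of the whole board); z up. The tall coil must end here.
- foam_pad: Cream-coloured rigid foam pad, fixed, 124 x 124 mm, flat top 25 mm above the origin, which lies on the bench under its centre, z up. Empty at the start: the place to park a coil.
- bottle: Small white dropper bottle with a brown collar, loose and light, 40 mm in diameter, 102 mm high, standing on the bench among the stations; origin at the centre of its underside, z up. Not to be knocked or moved.
- tape_roll: Amber roll of tape lying flat on the bench, loose, outer diameter 60 mm, 19 mm high; origin at the centre of its underside, z up. Not to be moved.
Things that resemble listed ones, but are neither listed nor needed, are in the scene too. Leave any blue or purple look-alike of the ring_coil alone.

How it is judged (in metres and radians):
On the way:
1. one of the coils stands parked on the foam pad (((horizontal distance between tall_coil and foam_pad below 0.04 m and z of tall_coil in the frame of foam_pad between 0.02 and 0.03 m and angle between tall_coil's own z axis and vertical below 0.12 rad and linear speed of tall_coil below 0.02 m/s) or (horizontal distance between ring_coil and foam_pad below 0.04 m and z of ring_coil in the frame of foam_pad between 0.02 and 0.03 m and angle between ring_coil's own z axis and vertical below 0.12 rad and linear speed of ring_coil below 0.02 m/s) or (horizontal distance between oblong_coil and foam_pad below 0.04 m and z of oblong_coil in the frame of foam_pad between 0.02 and 0.03 m and angle between oblong_coil's own z axis and vertical below 0.12 rad and linear speed of oblong_coil below 0.02 m/s))), for 0.2 s.
At the end, for the whole second after the job is handed in: The tall coil on the terminal board, the ring coil on the heat sink and the oblong coil on the rotary stage, each within 15 mm of the middle of its station (horizontally), flat on its top (height within 5 mm, tilt under 0.12 rad), and at rest (horizontal distance between tall_coil and terminal_board below 0.015 m and z of tall_coil in the frame of terminal_board between 0.02 and 0.03 m and angle between each of tall_coil, ring_coil, oblong_coil's own z axis and vertical below 0.12 rad and linear speed of each of tall_coil, ring_coil, oblong_coil below 0.02 m/s and horizontal distance between ring_coil and heat_sink below 0.015 m and z of ring_coil in the frame of heat_sink between 0.035 and 0.045 m and horizontal distance between oblong_coil and rotary_stage below 0.015 m and z of oblong_coil in the frame of rotary_stage between 0.035 and 0.045 m); the robot touches nothing.
It fails at once if a coil is set down on the bare bench or falls to it (its underside within 12 mm of the bench) (height (world z) of any of tall_coil, ring_coil, oblong_coil below 0.012 m).
It fails at once if a coil is tipped by more than 0.6 rad (angle between any of tall_coil, ring_coil, oblong_coil's own z axis and vertical above 0.6 rad).
It fails at once if a coil is dropped: it moves faster than 0.7 m/s with no finger on it (a fall of about 25 mm) ((linear speed of tall_coil above 0.7 m/s and contact force between the fingers and tall_coil below 0.05 N) or (linear speed of ring_coil above 0.7 m/s and contact force between the fingers and ring_coil below 0.05 N) or (linear speed of oblong_coil above 0.7 m/s and contact force between the fingers and oblong_coil below 0.05 N)).
It fails at once if the bottle is pushed more than 25 mm or tipped, or the tape roll pushed more than 25 mm (distance of any of bottle, tape_roll from where it was at the start of the episode above 0.025 m or angle between bottle's own z axis and vertical above 0.4 rad).
It also fails if it takes over 109 s, if anything falls off the work surface, if the arm or the gripper's body presses on something with over 40 N, if the wrist force passes 120 N, or if a joint passes its speed limit or range.

ROBOT

A 6-joint arm with a two-finger parallel gripper is mounted at the origin on the work surface. World frame = base frame: x ahead of the robot, y to its left, z up, the work surface at z = 0. Lengths are in mm, angles in rad, forces in N, time in s.
With the tool pointing down it reaches from about 350 to 975 mm from the base axis. Payload 7.1 kg.
Tool frame: the origin (TCP) lies midway between the tips of the shut fingers; the grasp point (between the pads) lies 19 mm behind it (ctrl.hold_point_z is the distance from the TCP to the grasp point, in mm); x points along the fingers, y is the direction in which the jaws open and shut, and the axes are right-handed (so a half turn about x gives the same grasp; the last joint's range is limited). The gripper opens to 88 mm and grips with 3 to 60 N. Pads are 20 mm wide; open, the fingers measure 115 mm over their backs; the gripper's body (75 mm by 178 mm) begins 61 mm behind the grasp point.
Start: joints at [1.149, 0.423, 1.63, -0, 1.089, -0.019], TCP at [244.965, 574.976, 222.675] pointing down, gripper open.
Joint ranges: [-3, 3], [-0.9, 2.11], [0.09, 2.58], [-1.31, 4.45], [0.11, 2.69], [-2.54, 2.54]. Speed limits (rad/s): [2.39, 2.39, 3.01, 3.14, 3.14, 3.14].

INTERFACE

Orientations are given as a rotation vector (axis times angle).
In Python, from workcell import ctrl, get_image, calibration gives the robot as it stands.
- The arm moves only by the tool move_arm, never from a script. Its argument "rows" is a list of rows, each a list of 5 numbers: the shift along the world's x, y, z in mm, then the turn about the world's z in rad, then the closure, from -1 (fully open) to 1 (shut). In form: [[tx, ty, tz, roll, jaw], ...]. A call has 1 to 12 rows; each row is the pose to reach, as a shift and turn from the pose measured when the call began; what a row does not reach only later rows make up. A row lasts 1/8 s, in which the tool goes at most 62.5 mm and 10.7 degrees, less where a joint would pass 70% of its speed; a pose out of reach is approached as far as the arm can. A call with a gripper value outside its range is refused whole. The fingers move at their own pace and stop on an object; the grip force is fixed at half the most. Time passes only in rows, so rows that repeat a pose let the fingers close. It gives the time, the measured TCP pose, the force and the opening at its end, in the units of the state.
- ctrl.get_obs(): the state, without advancing time (a new reading comes with each control period).
- get_image(name): name is "side" or "top" or "wrist"; returns the picture (420x560x3 uint8, blue, green, red); there is no depth.
- calibration(name): a dict with "fx", "fy", "cx", "cy" (pixels), "view" (4x4, takes a point from world to camera coordinates); the wrist camera has in their place "T_tool_cam" (4x4, takes a point from camera to tool coordinates, whose origin is the TCP and whose axes are the tool frame's). Camera axes: x right, y up, looking along -z (the intrinsics and any distortion apply to the point x, -y, -z); pixel columns grow to the right and rows downward; lengths in mm; the calibration is good to about 2 mm. The wrist camera is an equidistant fisheye: a pixel r from the principal point sees the ray r / f radians off the axis. A picture is of the moment at which its call begins: read the wrist's pose just before it. calibration takes no time and is no camera call.
- ctrl.close_job(): hands the job in, once; it reports no verdict.
The state is a dict: "t": time; "qpos": joint angles; "qvel": joint speeds; "joint_torque": joint torques, N m; "ee_pos": TCP position; "orientation": TCP orientation; "ft_force": force on the tool from outside, world axes, zero at the start; "moment": the same for the moment, N m; "width": finger opening in mm.
Only numpy, scipy, OpenCV 4.12 (cv2) and the standard library are available. Lean on these libraries where they do the work, as an engineer would, in place of code of your own. Each camera call takes 0.05 s, during which the arm holds its last target.

## Working session

There is one attempt and no reset: what is moved stays moved. The work goes in short steps, Python scripts to look and compute and a tool call to move; the robot and the scene stay as the last step left them, time stands still between calls to the robot, and variables do not carry over. Pictures are saved under pics/ and viewed, and the job is handed in when it is done.

Besides the shell and the picture viewer there is one more tool, called after "Request:" as name(argument=value, ...), one argument or row to a line, values as JSON. move_arm: Moves the arm, as the interface text tells. Its arguments: {"type":"object","properties":{"rows":{"type":"array"}},"required":["rows"]}

```bash
mkdir -p pics; ls; python3 - <<'E'
from workcell import ctrl,get_image,calibration
import cv2,numpy as np
np.set_printoptions(suppress=True,precision=3)
o=ctrl.get_obs();print(o,ctrl.hold_point_z)
for n in("side","top","wrist"):
    cv2.imwrite(f"pics/{n}0.png",get_image(n));print(n,calibration(n))
E
```

```text
pics
{'t': 0.0, 'qpos': array([ 1.149,  0.424,  1.631, -0.   ,  1.089, -0.019]), 'qvel': array([-0.001, -0.   , -0.002, -0.001, -0.002, -0.001]), 'joint_torque': array([ -0.   , -54.462, -27.367,   0.064,   0.023,  -0.   ]), 'ee_pos': array([244.732, 574.482, 221.897]), 'orientation': array([ 0.315,  1.548, -0.317]), 'ft_force': array([-0.421, -0.164, -0.713]), 'moment': array([0.031, 0.009, 0.023]), 'width': 87.77587767798802} 18.700000000000003
side {'fx': 392.8311021903228, 'fy': 392.8311021903228, 'cx': 285.01424316919406, 'cy': 207.19766121129044, 'view': array([[   0.986,   -0.164,    0.014, -422.169],
       [   0.083,    0.57 ,    0.817,  -53.662],
       [  -0.142,   -0.805,    0.576, -987.903],
       [   0.   ,    0.   ,    0.   ,    1.   ]])}
top {'fx': 394.70581552665465, 'fy': 394.70581552665465, 'cx': 284.75847473573543, 'cy': 209.82257001577963, 'view': array([[  -0.023,   -0.999,   -0.034,   -5.649],
       [   0.997,   -0.025,    0.067, -459.985],
       [  -0.068,   -0.032,    0.997, -916.035],
       [   0.   ,    0.   ,    0.   ,    1.   ]])}
wrist {'fx': 325.19226210127806, 'fy': 325.19226210127806, 'cx': 276.5006479697702, 'cy': 211.1844127126568, 'T_tool_cam': array([[  -0.   ,    0.267,   -0.964, -162.123],
       [   1.   ,   -0.001,   -0.001,    0.232],
       [  -0.001,   -0.964,   -0.267,  -74.048],
       [   0.   ,    0.   ,    0.   ,    1.   ]])}
```

View pics/top0.png

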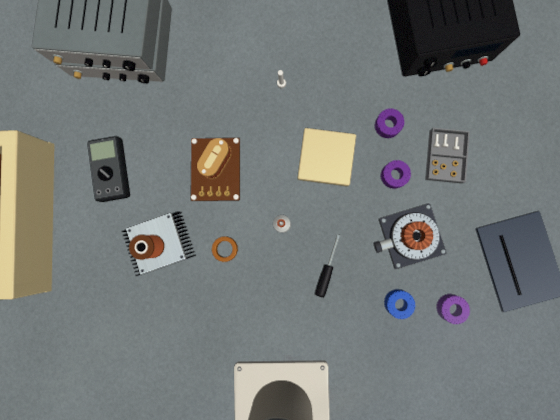

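View pics/side0.png

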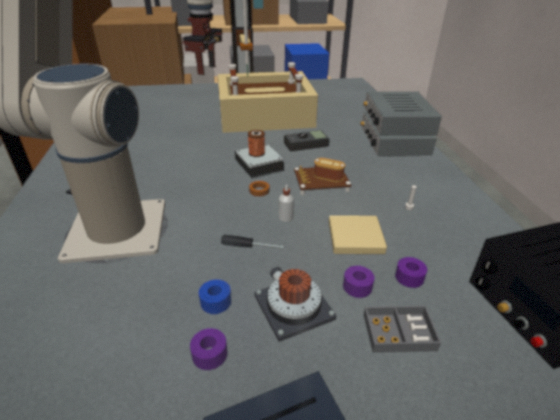

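View pics/wrist0.png

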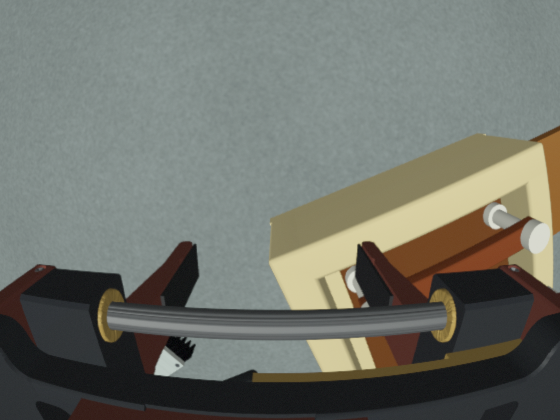

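```bash
cat > h.py <<'E'
import cv2,numpy as np
from scipy.spatial.transform import Rotation as R
from workcell import ctrl,get_image,calibration
np.set_printoptions(suppress=True,precision=1)
def pose():
    o=ctrl.get_obs();T=np.eye(4);T[:3,:3]=R.from_rotvec(o['orientation']).as_matrix();T[:3,3]=o['ee_pos'];return T
def rays(name,px,T=None):
    c=calibration(name);px=np.atleast_2d(px).astype(float)
    u=(px[:,0]-c['cx'])/c['fx'];v=(px[:,1]-c['cy'])/c['fy']
    if name=='wrist':
        r=np.hypot(u,v);s=np.where(r>1e-9,np.sin(r)/np.maximum(r,1e-9),1)
        d=np.c_[u*s,-v*s,-np.cos(r)];W=T@c['T_tool_cam']
    else:
        d=np.c_[u,-v,-np.ones_like(u)];W=np.linalg.inv(c['view'])
    d/=np.linalg.norm(d,axis=1)[:,None]
    return W[:3,3],d@W[:3,:3].T
def proj(name,P,T=None):
    c=calibration(name);P=np.atleast_2d(P).astype(float)
    V=np.linalg.inv(T@c['T_tool_cam']) if name=='wrist' else c['view']
    p=P@V[:3,:3].T+V[:3,3];p=p*[1,-1,-1]
    if name=='wrist':
        r=np.hypot(p[:,0],p[:,1]);th=np.arctan2(r,p[:,2]);k=th/np.maximum(r,1e-9);q=p[:,:2]*k[:,None]
    else:q=p[:,:2]/p[:,2:]
    return q*[c['fx'],c['fy']]+[c['cx'],c['cy']]
def plane(name,px,z,T=None):
    o,d=rays(name,px,T);return o+d*((z-o[2])/d[:,2])[:,None]
def tri(rs):
    A=np.zeros((3,3));b=np.zeros(3)
    for o,d in rs:
        d=d.ravel();M=np.eye(3)-np.outer(d,d);A+=M;b+=M@o
    x=np.linalg.solve(A,b)
    return x,[float(np.linalg.norm((np.eye(3)-np.outer(d.ravel(),d.ravel()))@(x-o))) for o,d in rs]
E
python3 - <<'E'
from h import *
im=cv2.imread('pics/top0.png');a=im[120:290,110:270];b=im[90:330,270:490]
cv2.imwrite('pics/c1.png',cv2.resize(a,None,fx=3.5,fy=3.5,interpolation=cv2.INTER_CUBIC))
cv2.imwrite('pics/c2.png',cv2.resize(b,None,fx=2.5,fy=2.5,interpolation=cv2.INTER_CUBIC))
for n,p,z in [('tall',(140,247),110),('sink',(158,243),40),('obl',(213,157),70),('board',(216,163),25),('foam',(327,157),25),('ring',(415,236),74),('stage',(416,237),40),('bottle',(282,224),102),('bottle0',(282,224),0),('tape',(225,249),19)]:
    print(n,plane('top',p,z))
c=plane('top',(327,157),25)
print(np.linalg.inv(calibration('top')['view'])[:3,3],np.linalg.inv(calibration('side')['view'])[:3,3])
E
```

```text
tall [[381.6 290.9 110. ]]
sink [[388.6 277.1  40. ]]
obl [[579.4 140.8  70. ]]
board [[574.3 143.4  25. ]]
foam [[ 580.9 -119.    25. ]]
ring [[ 391.5 -300.8   74. ]]
stage [[ 389.  -312.9   40. ]]
bottle [[423.6 -12.9 102. ]]
bottle0 [[426.9  -8.8   0. ]]
tape [[370.9 125.6  19. ]]
[396.2 -46.6 944.2] [ 280.2 -834.   618.8]
```

View pics/c1.png

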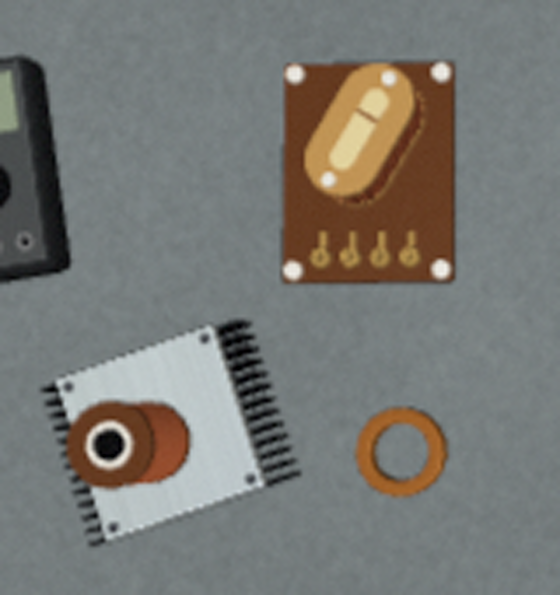

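View pics/c2.png

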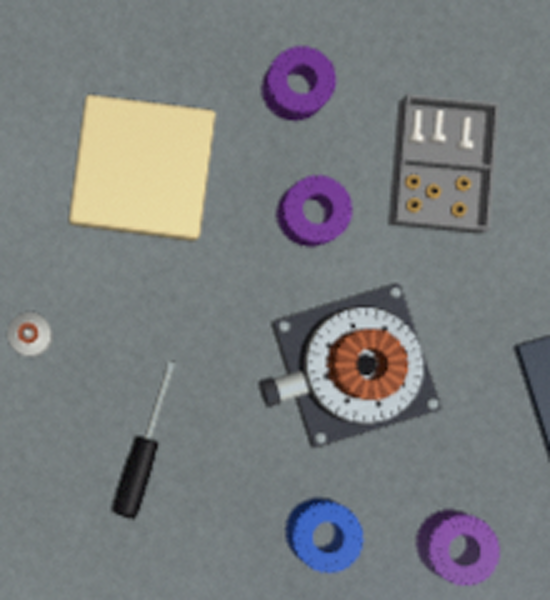

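```bash
python3 - <<'E'
from h import *
im=cv2.imread('pics/side0.png');
cv2.imwrite('pics/s1.png',cv2.resize(im[120:200,225:365],None,fx=5.5,fy=5.5,interpolation=cv2.INTER_CUBIC))
cv2.imwrite('pics/s2.png',cv2.resize(im[205:345,240:400],None,fx=4,fy=4,interpolation=cv2.INTER_CUBIC))
def big(im,m): # largest contours
    cs,_=cv2.findContours(m,cv2.RETR_EXTERNAL,cv2.CHAIN_APPROX_NONE);return sorted(cs,key=cv2.contourArea)[::-1]
def hsv(n): return cv2.cvtColor(cv2.imread(f'pics/{n}0.png'),cv2.COLOR_BGR2HSV)
ht=hsv('top');hs=hsv('side')
def sub(h,x0,x1,y0,y1,lo,hi):
    m=np.zeros(h.shape[:2],np.uint8);m[y0:y1,x0:x1]=cv2.inRange(h[y0:y1,x0:x1],lo,hi);return m
def quad(c):
    for e in np.arange(1,15,.5):
        a=cv2.approxPolyDP(cv2.convexHull(c),e,True)
        if len(a)<=4:break
    return a[:,0,:]
for nm,h,b in(('top',ht,(290,365,120,195)),('side',hs,(320,395,205,260))):
    m=sub(h,*b,(15,40,120),(35,255,255));c=big(h,m)[0];print('foam',nm,cv2.contourArea(c),quad(c).tolist())
    if nm=='top':
        P=plane('top',quad(c),25);print(P,P.mean(0),np.linalg.norm(P-np.roll(P,1,0),axis=1)); print(plane('top',np.array(cv2.minAreaRect(c)[0]),25))
m=sub(ht,115,200,205,280,(0,0,150),(180,60,255))
c=big(ht,m)[0];q=quad(c);P=plane('top',q,40);print('sink',q.tolist(),P,P.mean(0),np.linalg.norm(P-np.roll(P,1,0),axis=1))
m=sub(ht,180,250,130,210,(0,100,20),(25,255,255))
c=big(ht,m)[0];q=quad(c);P=plane('top',q,25);print('board',q.tolist(),P,P.mean(0),np.linalg.norm(P-np.roll(P,1,0),axis=1))
m=sub(ht,380,450,205,270,(0,0,150),(180,60,255))
c=max(big(ht,m),key=len);print(len(c));e=cv2.fitEllipse(cv2.convexHull(c));print('table',e,plane('top',e[0],40))
E
```

```text
foam top 2672.5 [[305, 128], [355, 134], [348, 185], [298, 178]]
[[ 651.7  -69.3   25. ]
 [ 633.6 -186.3   25. ]
 [ 513.4 -165.9   25. ]
 [ 533.1  -49.7   25. ]] [ 582.9 -117.8   25. ] [120.2 118.4 121.9 117.8]
[[ 582.5 -117.7   25. ]]
foam side 1938.5 [[377, 217], [384, 253], [333, 252], [330, 215]]
sink [[169, 213], [184, 258], [140, 273], [126, 228]] [[457.4 251.3  40. ]
 [352.9 216.7  40. ]
 [320.7 319.1  40. ]
 [425.  352.2  40. ]] [389.  284.8  40. ] [106.  110.1 107.3 109.4]
board [[239, 141], [239, 195], [195, 200], [192, 144]] [[625.4  87.9  25. ]
 [496.7  89.8  25. ]
 [487.6 194.2  25. ]
 [621.7 200.4  25. ]] [557.8 143.1  25. ] [112.6 128.8 104.7 134.2]
136
table ((415.7237243652344, 235.57130432128906), (45.05797576904297, 46.109920501708984), 120.70184326171875) [[ 392.2 -312.4   40. ]]
```

View pics/s1.png

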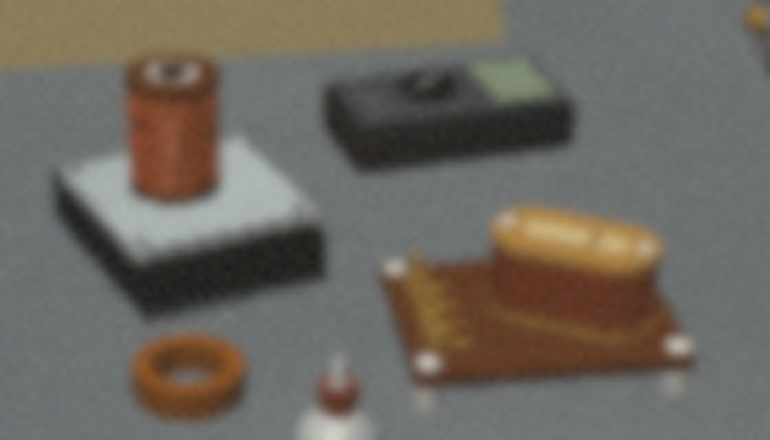

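View pics/s2.png

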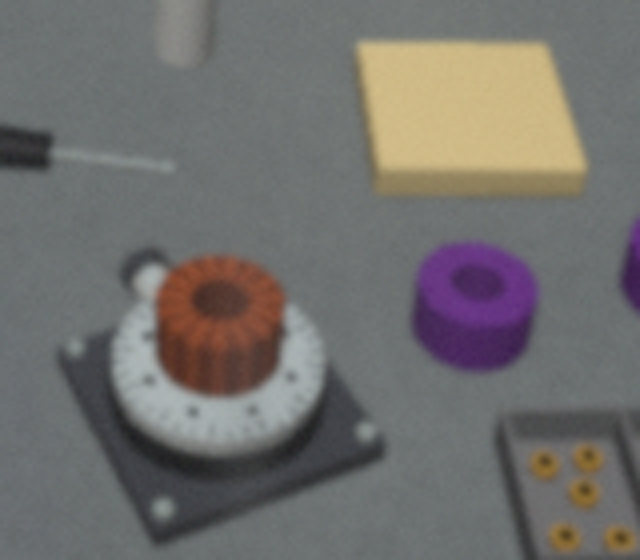

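```bash
python3 - <<'E'
from h import *
def z(p,s,o):return [(p[0]+.5)/s-.5+o[0],(p[1]+.5)/s-.5+o[1]]
c1=lambda p:z(p,3.5,(110,120));c2=lambda p:z(p,2.5,(270,90));s1=lambda p:z(p,5.5,(225,120));s2=lambda p:z(p,4,(240,205))
L=[('foam++',c2((88,96)),s2((358,42))),('foam2',c2((215,111)),s2((548,42))),('foam2x',c2((88,96)),s2((548,42))),('foamA',c2((215,111)),s2((586,172))),('foamB',c2((200,238)),s2((376,172))),('foamC',c2((70,222)),s2((358,42))),
('boltNL',c1((441,269)),s1((428,362))),('boltNR',c1((441,72)),s1((678,347))),('boltFL',c1((292,270)),s1((395,268))),
('sinkR',c1((212,325)),s1((318,220))),('sinkB',c1((263,486)),s1((135,265))),('sinkL',c1((107,542)),s1((60,172))),('sinkBk',c1((57,380)),s1((243,140))),
('ring',c2((368,364)),s2((221,300))),('oblA',c1((389,78)),s1((647,247))),('oblB',c1((328,179)),s1((507,220))),('tall',c1((109,444)),s1((172,72))),
('bottle',c2((28,332)),s1((340,370)))]
for n,a,b in L:
    x,e=tri([rays('top',a),rays('side',b)]);print(n,x,np.round(e,1),a,b)
E
```

```text
foam++ [587.6 -62.1  41.3] [57.5 57.5] [304.9, 128.1] [329.125, 215.125]
foam2 [ 608.5 -174.4  104.8] [4.3 4.3] [355.7, 134.1] [376.625, 215.125]
foam2x [653.8 -69.5  22.4] [1.6 1.6] [304.9, 128.1] [376.625, 215.125]
foamA [ 635.3 -189.1   17.6] [0.1 0.1] [355.7, 134.1] [386.125, 247.625]
foamB [ 514.2 -170.8   17.5] [0.3 0.3] [349.7, 184.9] [333.625, 247.625]
foamC [533.6 -49.2  20.7] [1.1 1.1] [297.7, 178.5] [329.125, 215.125]
boltNL [494.   98.   23.4] [0.5 0.5] [235.64285714285714, 196.5] [302.4090909090909, 185.4090909090909]
boltNR [628.7  96.3  21.8] [0.3 0.3] [235.64285714285714, 140.21428571428572] [347.8636363636364, 182.6818181818182]
boltFL [496.  199.4  22.3] [0.4 0.4] [193.07142857142856, 196.78571428571428] [296.4090909090909, 168.3181818181818]
sinkR [460.3 252.6  26.8] [1. 1.] [170.21428571428572, 212.5] [282.4090909090909, 159.5909090909091]
sinkB [352.  219.3  24.5] [1. 1.] [184.78571428571428, 258.5] [249.13636363636363, 167.77272727272728]
sinkL [317.5 321.4  32.7] [0.8 0.8] [140.21428571428572, 274.5] [235.5, 150.86363636363637]
sinkBk [428.2 356.8  28.9] [3.4 3.4] [125.92857142857143, 228.21428571428572] [268.77272727272725, 145.04545454545456]
ring [ 394.1 -306.8   68.7] [1.2 1.2] [416.9, 235.3] [294.875, 279.625]
oblA [614.4 122.9  68.4] [0.6 0.6] [220.78571428571428, 141.92857142857142] [342.22727272727275, 164.5]
oblB [549.2 163.5  67.7] [0.1 0.1] [203.35714285714286, 170.78571428571428] [316.77272727272725, 159.5909090909091]
tall [383.  290.7 106.1] [0.5 0.5] [140.78571428571428, 246.5] [255.86363636363637, 132.6818181818182]
bottle [427.9 -10.3  91.9] [0.6 0.6] [280.9, 222.5] [286.4090909090909, 186.86363636363637]
```

```bash
python3 - <<'E'
from h import *
T=pose();print(T)
for p in[(280,20),(280,210),(280,270),(20,210),(540,210)]:print(p,plane('wrist',p,40,T)-T[:3,3])
print(proj('wrist',T[:3,3][None],T))
E
```

```text
[[ -0.    0.4   0.9 244.8]
 [ -0.    0.9  -0.4 574.6]
 [ -1.   -0.   -0.  222.1]
 [  0.    0.    0.    1. ]]
(280, 20) [[-171.    76.9 -182.1]]
(280, 210) [[  19.8   -4.  -182.1]]
(280, 270) [[  86.8  -32.2 -182.1]]
(20, 210) [[-122.6 -338.1 -182.1]]
(540, 210) [[ 164.4  337.4 -182.1]]
[[275.8 262.8]]
```

Request:
move_arm(
  rows=[
    [30,-50,40,0,-1],
    [70,-95,60,0,-1],
    [105,-140,60,-0.05,-1],
    [140,-190,60,-0.1,-1],
    [175,-240,60,-0.15,-1],
    [205,-290,60,-0.15,-1],
    [240,-340,60,-0.15,-1],
    [275,-385,60,-0.15,-1],
    [310,-430,60,-0.15,-1],
    [337,-432,60,-0.15,-1],
    [337,-432,60,-0.15,-1],
    [337,-432,60,-0.15,-1],
  ],
)

```text
t: 1.65
ee_pos: [580.8, 142.8, 281.6]
orientation: [0.432, 1.529, -0.434]
ft_force: [-0.3, 0.8, 0.3]
width: 87.8
```

```bash
cat > snap.py <<'E'
import sys
from h import *
n=sys.argv[1];T=pose();im=get_image('wrist');cv2.imwrite(f'pics/{n}.png',im);np.save(f'pics/{n}.npy',T);print(T,np.arctan2(T[1,1],T[0,1]))
E
python3 snap.py w1
```

```text
[[ -0.    0.5   0.9 580.8]
 [ -0.    0.9  -0.5 142.8]
 [ -1.   -0.   -0.  281.6]
 [  0.    0.    0.    1. ]] 1.0183335450208522
```

View pics/w1.png

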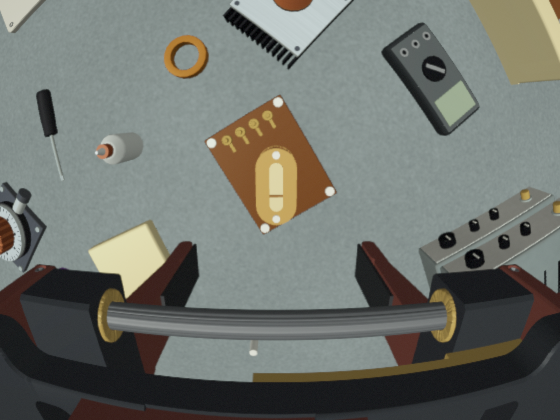

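Request:
move_arm(
  rows=[
    [-40,30,-40,0,-1],
    [-60,40,-80,0,-1],
    [-60,40,-80,0,-1],
    [-60,40,-80,0,-1],
  ],
)

```text
t: 2.2
ee_pos: [521.8, 183.6, 203.3]
orientation: [0.431, 1.527, -0.432]
ft_force: [-0.2, -0.5, -0.1]
width: 87.8
```

```bash
python3 snap.py w2
```

```text
[[  0.    0.5   0.9 521.8]
 [ -0.    0.9  -0.5 183.6]
 [ -1.   -0.    0.  203.3]
 [  0.    0.    0.    1. ]] 1.0198783159495661
```

View pics/w2.png

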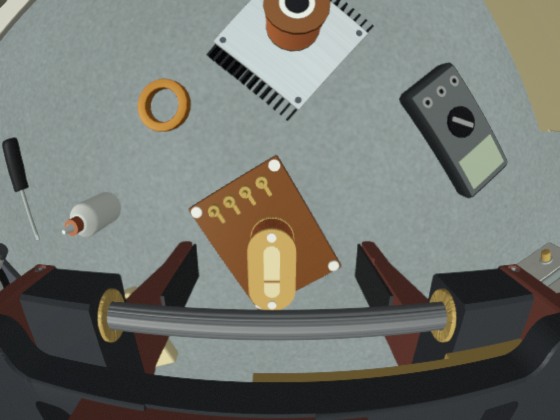

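```bash
cat >> h.py <<'E'
def blob(im,p,r=8,thr=None):
    x,y=map(int,p);w=im[y-r:y+r+1,x-r:x+r+1].astype(float).min(2)  # whiteness
    t=thr or (w.max()+np.median(w))/2;m=(w>t).astype(np.uint8)
    n,l,s,c=cv2.connectedComponentsWithStats(m)
    k=1+np.argmin([np.hypot(*(c[i]-r)) for i in range(1,n)]);return c[k]+[x-r,y-r],int(s[k,4])
def wr(n):return cv2.imread(f'pics/{n}.png'),np.load(f'pics/{n}.npy')
E
python3 - <<'E'
from h import *
a,Ta=wr('w1');b,Tb=wr('w2');S={}
for n,p,q in[('s1',(276,155),(271,238)),('s2',(276,219),(271,305)),('bo1',(278,102),(274,165)),('bo2',(212,143),(196,212)),('bo3',(330,191),(333,266))]:
    pa,na=blob(a,p,6);pb,nb=blob(b,q,6)
    x,e=tri([rays('wrist',pa,Ta),rays('wrist',pb,Tb)]);z=70 if n[0]=='s' else 27.5
    print(n,pa,na,pb,nb,x,e[0],plane('wrist',pa,z,Ta)[0],plane('wrist',pb,z,Tb)[0])
pa,_=blob(a,(265,228),6);print(pa,plane('wrist',pa,27.5,Ta))
E
```

```text
s1 [275.6 154.8] 53 [271.1 237.3] 64 [547.5 161.9  71.7] 0.048637609164201005 [547.6 161.8  70. ] [548.1 161.6  70. ]
s2 [275.7 218.7] 47 [271.5 305. ] 52 [612.4 122.1  71.9] 0.015612700584276686 [612.8 121.8  70. ] [613.3 121.5  70. ]
bo1 [277.6 101.8] 66 [274. 165.] 69 [494.4 197.4  27.3] 0.08750949697226046 [494.4 197.4  27.5] [494.4 197.5  27.5]
bo2 [210.9 142.7] 63 [195.9 212. ] 70 [492.9  97.1  26.6] 0.04024126290140166 [493.   97.2  27.5] [492.9  97.4  27.5]
bo3 [329.5 191. ] 60 [333.1 265.5] 66 [628.6 195.2  26.6] 0.04749307056887051 [628.4 195.3  27.5] [628.1 195.3  27.5]
[264.5 228. ] [[626.9  95.2  27.5]]
```

Request:
move_arm(
  rows=[
    [30,-21,-30,0,-1],
    [58,-42,-60,0,-1],
    [58,-42,-90,0,-1],
    [58,-42,-130,0,-1],
    [58,-42,-155,0,-1],
    [58,-42,-171,0,-1],
    [58,-42,-171,0,-1],
    [58,-42,-171,0,1],
    [58,-42,-171,0,1],
    [58,-42,-171,0,1],
    [58,-42,-171,0,1],
    [58,-42,-171,0,1],
  ],
)

```text
t: 3.75
ee_pos: [580.5, 141.5, 33.0]
orientation: [0.432, 1.525, -0.432]
ft_force: [-1.5, 0.2, 3.0]
width: 47.7
```

Request:
move_arm(
  rows=[
    [0,0,20,0,1],
    [0,0,60,0,1],
    [0,-20,95,0,1],
    [0,-65,100,0,1],
    [0,-115,100,0,1],
    [2,-165,100,0,1],
    [2,-215,100,0,1],
    [2,-245,100,0,1],
    [2,-259,100,0,1],
    [2,-259,80,0,1],
    [2,-259,40,0,1],
    [2,-259,40,0,1],
  ],
)

```text
t: 5.25
ee_pos: [580.1, -116.2, 70.9]
orientation: [0.432, 1.532, -0.432]
ft_force: [0.6, -0.0, -2.9]
width: 47.7
```

```bash
python3 snap.py w3
```

```text
[[  -0.     0.5    0.9  580.1]
 [   0.     0.9   -0.5 -116.2]
 [  -1.    -0.    -0.    70.9]
 [   0.     0.     0.     1. ]] 1.0199011450005555
```

View pics/w3.png

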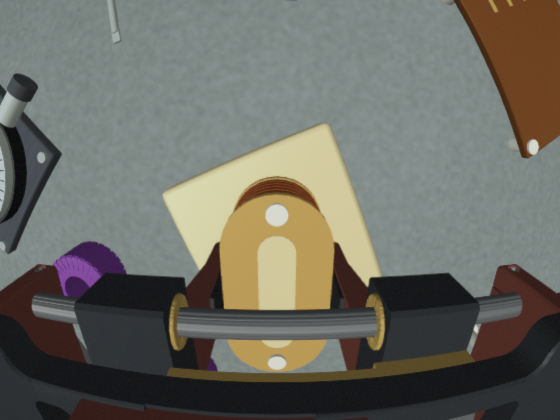

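```bash
python3 - <<'E'
from h import *
a,T=wr('w3');print(plane('wrist',[(165,196),(327,125)],25,T))
E
```

```text
[[ 516.9 -166.6   25. ]
 [ 534.1  -50.1   25. ]]
```

Request:
move_arm(
  rows=[
    [0,0,-20,0,1],
    [0,0,-30,0,1],
    [0,0,-35,0,1],
    [0,0,-36,0,1],
    [0,0,-37,0,1],
    [0,0,-37,0,1],
  ],
)

```text
t: 6.05
ee_pos: [581.8, -116.7, 35.8]
orientation: [0.432, 1.528, -0.431]
ft_force: [-0.1, -0.1, -3.8]
width: 48.1
```

Request:
move_arm(
  rows=[
    [0,0,-1,0,1],
    [0,0,-2,0,1],
    [0,0,-3,0,1],
    [0,0,-3,0,1],
  ],
)

```text
t: 6.55
ee_pos: [581.8, -116.7, 33.1]
orientation: [0.432, 1.528, -0.431]
ft_force: [-2.0, -0.2, 1.4]
width: 48.0
```

Request:
move_arm(
  rows=[
    [0,0,0,0,0.3],
    [0,0,0,0,-1],
    [0,0,0,0,-1],
    [0,0,0,0,-1],
    [0,0,30,0,-1],
    [0,0,80,0,-1],
    [0,0,140,0,-1],
    [0,0,140,0,-1],
  ],
)

```text
t: 7.55
ee_pos: [585.0, -117.4, 178.1]
orientation: [0.432, 1.518, -0.43]
ft_force: [-0.1, -0.4, -1.0]
width: 87.4
```

```bash
python3 snap.py w4
```

```text
[[   0.     0.5    0.9  585. ]
 [  -0.     0.9   -0.5 -117.4]
 [  -1.     0.     0.   178.1]
 [   0.     0.     0.     1. ]] 1.0199786731228864
```

View pics/w4.png

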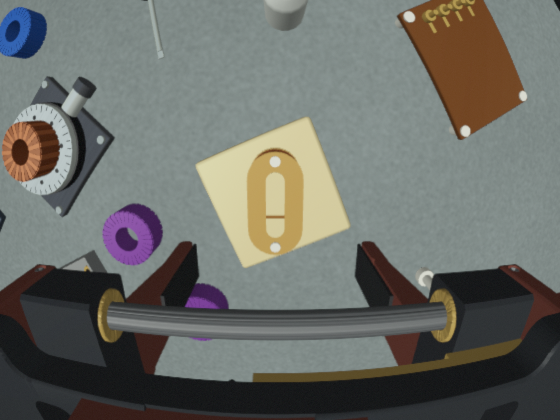

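Request:
move_arm(
  rows=[
    [-20,40,40,0,-1],
    [-45,90,60,0,-1],
    [-70,140,60,0,-1],
    [-95,190,60,0,-1],
    [-120,240,60,0,-1],
    [-145,290,60,0,-1],
    [-160,340,60,0,-1],
    [-165,347,60,0,-1],
    [-165,347,60,0,-1],
    [-165,347,60,0,-1],
  ],
)

```text
t: 8.85
ee_pos: [418.4, 228.9, 234.9]
orientation: [0.432, 1.523, -0.433]
ft_force: [0.4, 0.1, 0.3]
width: 88.0
```

```bash
python3 snap.py w5
```

```text
[[  0.    0.5   0.9 418.4]
 [ -0.    0.9  -0.5 228.9]
 [ -1.    0.    0.  234.9]
 [  0.    0.    0.    1. ]] 1.0188483936604187
```

Request:
move_arm(
  rows=[
    [-20,30,-25,0,-1],
    [-40,60,-50,0,-1],
    [-40,60,-50,0,-1],
    [-40,60,-50,0,-1],
  ],
)

```text
t: 9.4
ee_pos: [379.4, 288.2, 185.4]
orientation: [0.433, 1.523, -0.433]
ft_force: [-0.1, -0.1, -0.2]
width: 88.1
```

```bash
python3 snap.py w6
```

```text
[[  0.    0.5   0.9 379.4]
 [ -0.    0.9  -0.5 288.2]
 [ -1.    0.    0.  185.4]
 [  0.    0.    0.    1. ]] 1.0178114015887778
```

View pics/w5.png

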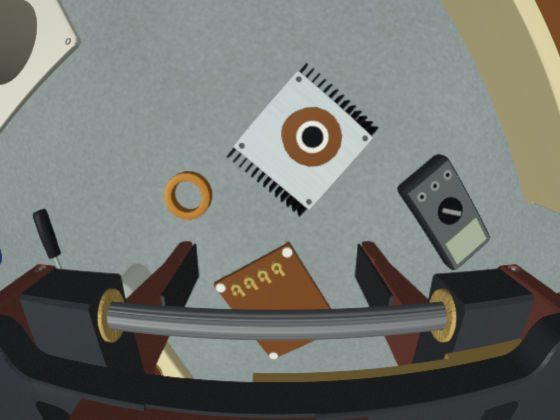

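View pics/w6.png

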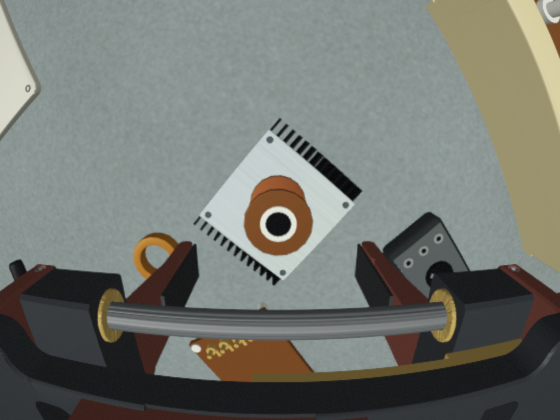

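```bash
python3 - <<'E'
from h import *
a,Ta=wr('w5');b,Tb=wr('w6')
for n,p,q,r,z in[('c1',(298,80),(270,140),5,40),('c2',(242,146),(207,214),5,40),('c3',(365,139),(346,205),5,40),('c4',(309,202),(283,272),5,40),('tall',(312,137),(278,224),14,110)]:
    ia,ib=255-a,255-b
    pa,na=blob(ia,p,r);pb,nb=blob(ib,q,r)
    x,e=tri([rays('wrist',pa,Ta),rays('wrist',pb,Tb)])
    print(n,pa,na,pb,nb,x,e[0],plane('wrist',pa,z,Ta)[0],plane('wrist',pb,z,Tb)[0])
E
```

```text
c1 [298.3  78.9] 25 [269.3 139.3] 35 [326.3 313.5  40. ] 0.02667899000516659 [326.3 313.5  40. ] [326.2 313.5  40. ]
c2 [241.3 145.1] 25 [207.6 214.4] 30 [355.9 222.6  41.3] 0.045375005467453045 [355.9 222.4  40. ] [356.1 222.2  40. ]
c3 [364.8 138. ] 23 [345.3 204.6] 29 [419.4 344.1  40.3] 0.14252145474989125 [419.6 344.3  40. ] [419.4 344.   40. ]
c4 [308.5 201.3] 14 [282.3 272.1] 26 [449.2 252.9  40. ] 0.08149794323433877 [449.3 252.9  40. ] [449.2 252.8  40. ]
tall [312.  136.4] 330 [277.9 223.7] 400 [381.7 288.4 110.1] 0.0047140080549179135 [381.7 288.4 110. ] [381.7 288.4 110. ]
```

Request:
move_arm(
  rows=[
    [2,0,-40,0,-1],
    [2,0,-80,0,-1],
    [2,0,-110,0,-1],
    [2,0,-125,0,-1],
    [2,0,-125,0,-1],
    [2,0,-125,0,1],
    [2,0,-125,0,1],
    [2,0,-125,0,1],
    [2,0,-125,0,1],
    [2,0,-125,0,1],
  ],
)

```text
t: 10.7
ee_pos: [381.8, 288.4, 61.2]
orientation: [0.434, 1.522, -0.433]
ft_force: [-1.5, -0.1, 5.7]
width: 53.5
```

Request:
move_arm(
  rows=[
    [0,0,20,0,1],
    [0,0,50,0,1],
    [20,-15,65,0,1],
    [55,-40,70,0,1],
    [90,-65,70,0,1],
    [125,-90,70,0,1],
    [160,-115,70,0,1],
    [185,-132,70,0,1],
    [200,-142,60,0,1],
    [200,-142,30,0,1],
    [200,-142,0,0,1],
    [200,-142,0,0,1],
  ],
)

```text
t: 12.2
ee_pos: [578.8, 146.1, 58.1]
orientation: [0.432, 1.528, -0.435]
ft_force: [0.1, -0.2, -3.4]
width: 53.5
```

```bash
python3 snap.py w7
```

```text
[[ -0.    0.5   0.9 578.8]
 [ -0.    0.9  -0.5 146.1]
 [ -1.   -0.   -0.   58.1]
 [  0.    0.    0.    1. ]] 1.017817271423812
```

View pics/w7.png

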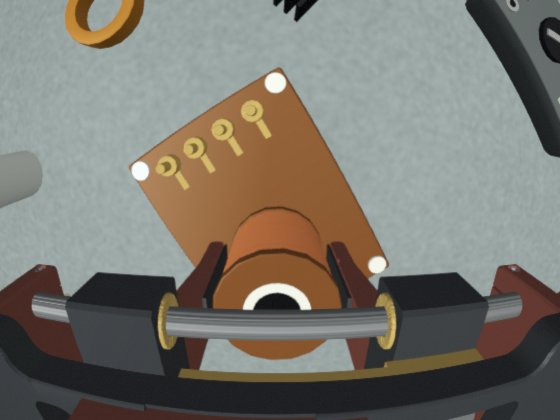

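Held upright over the board. Lower to contact (TCP ≈ 46).

Request:
move_arm(
  rows=[
    [2,0,-4,0,1],
    [2,0,-8,0,1],
    [2,0,-10,0,1],
    [2,0,-10,0,1],
    [2,0,-11,0,1],
    [2,0,-11,0,1],
  ],
)

```text
t: 13.0
ee_pos: [582.2, 146.4, 48.8]
orientation: [0.433, 1.525, -0.434]
ft_force: [-0.6, 0.1, -3.4]
width: 53.9
```

Request:
move_arm(
  rows=[
    [0,0,-1,0,1],
    [0,0,-2,0,1],
    [0,0,-3,0,1],
    [0,0,-3,0,1],
  ],
)

```text
t: 13.5
ee_pos: [582.2, 146.4, 46.3]
orientation: [0.433, 1.525, -0.434]
ft_force: [-2.5, -0.9, 3.5]
width: 53.2
```

Request:
move_arm(
  rows=[
    [0,0,0,0,0.3],
    [0,0,0,0,-1],
    [0,0,0,0,-1],
    [0,0,0,0,-1],
    [0,0,30,0,-1],
    [0,0,80,0,-1],
    [0,0,140,0,-1],
    [0,0,170,0,-1],
    [0,0,170,0,-1],
  ],
)

```text
t: 14.62
ee_pos: [583.9, 146.8, 219.1]
orientation: [0.434, 1.52, -0.431]
ft_force: [-0.5, 1.2, -0.4]
width: 87.7
```

```bash
python3 snap.py w8; python3 - <<'E'
from h import *
a,T=wr('w8');p=proj('wrist',[(582,146,95)],T)[0];pa,n=blob(255-a,p,16);print(p,pa,n,plane('wrist',pa,95,T))
E
```

```text
[[  0.    0.5   0.9 583.9]
 [ -0.    0.9  -0.5 146.8]
 [ -1.    0.    0.  219.1]
 [  0.    0.    0.    1. ]] 1.0178733421761028
[273.9 203.8] [274.5 203.8] 307 [[582.3 146.5  95. ]]
```

View pics/w8.png

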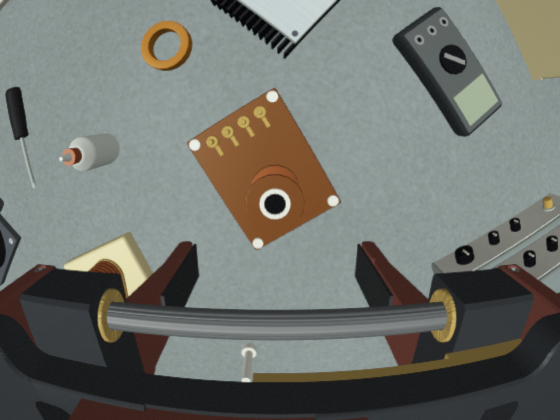

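Request:
move_arm(
  rows=[
    [-15,-40,10,0,-1],
    [-35,-95,10,0,-1],
    [-50,-145,10,0,-1],
    [-70,-195,10,0,-1],
    [-85,-245,10,0,-1],
    [-105,-295,10,0,-1],
    [-125,-340,10,0,-1],
    [-145,-390,10,0,-1],
    [-154,-400,10,0,-1],
    [-154,-400,10,0,-1],
    [-154,-400,10,0,-1],
  ],
)

```text
t: 16.05
ee_pos: [428.7, -252.4, 226.3]
orientation: [0.433, 1.525, -0.432]
ft_force: [0.0, 0.5, 0.3]
width: 87.8
```

```bash
python3 snap.py w9
```

```text
[[   0.     0.5    0.9  428.7]
 [   0.     0.9   -0.5 -252.4]
 [  -1.     0.     0.   226.3]
 [   0.     0.     0.     1. ]] 1.0186757032702936
```

Request:
move_arm(
  rows=[
    [-20,-27,-25,0,-1],
    [-37,-54,-50,0,-1],
    [-37,-54,-50,0,-1],
    [-37,-54,-50,0,-1],
  ],
)

```text
t: 16.6
ee_pos: [392.8, -305.6, 176.9]
orientation: [0.432, 1.524, -0.431]
ft_force: [-0.2, 0.4, -0.4]
width: 87.6
```

```bash
python3 snap.py w10
```

```text
[[   0.     0.5    0.9  392.8]
 [  -0.     0.9   -0.5 -305.6]
 [  -1.     0.     0.   176.9]
 [   0.     0.     0.     1. ]] 1.019946640830195
```

View pics/w9.png

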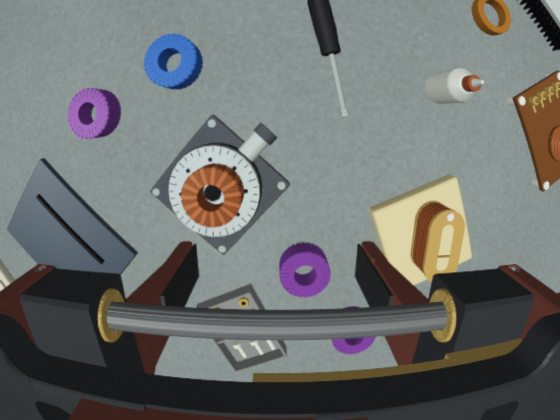

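View pics/w10.png

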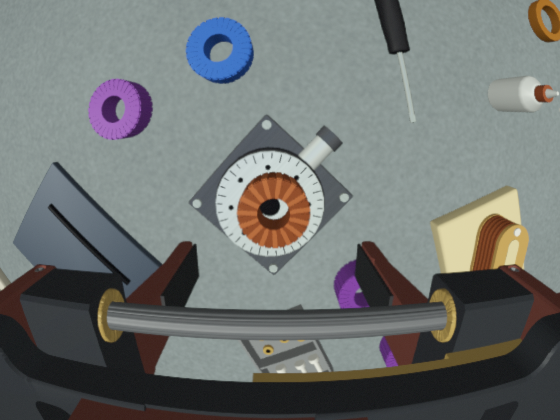

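```bash
python3 - <<'E'
from h import *
a,Ta=wr('w9');b,Tb=wr('w10');X=[]
for p,q in[((212,123),(267,125)),((156,191),(197,203)),((281,185),(345,197)),((222,249),(273,268))]:
    pa,na=blob(a,p,6);pb,nb=blob(b,q,6)
    x,e=tri([rays('wrist',pa,Ta),rays('wrist',pb,Tb)]);X.append(x);print(pa,na,pb,nb,x,e[0])
print('stage',np.mean(X,0))
def mask(im,c,r,lo,hi):
    h=cv2.cvtColor(im,cv2.COLOR_BGR2HSV);m=cv2.inRange(h,lo,hi);k=np.zeros_like(m);cv2.circle(k,c,r,255,-1);return m&k
es={}
for n,im,T,c,r in(('a',a,Ta,(213,194),50),('b',b,Tb,(272,210),56)):
    m=mask(im,c,r,(0,120,40),(14,255,255));m=cv2.morphologyEx(m,cv2.MORPH_CLOSE,np.ones((3,3)))
    cs,_=cv2.findContours(m,cv2.RETR_EXTERNAL,cv2.CHAIN_APPROX_NONE);cc=max(cs,key=cv2.contourArea);h=cv2.convexHull(cc)
    P=plane('wrist',h[:,0,:],74,T)[:,:2].astype(np.float32);ce,rad=cv2.minEnclosingCircle(P)
    el=cv2.fitEllipse(h);print('ring',n,cv2.boundingRect(cc),el,ce,rad);es[n]=el[0]
    v=im.copy();cv2.drawContours(v,[cc],-1,(0,255,0),1)
    m2=mask(im,c,r,(0,0,130),(180,70,255));cs,_=cv2.findContours(m2,cv2.RETR_EXTERNAL,cv2.CHAIN_APPROX_NONE);t=max(cs,key=cv2.contourArea);h=cv2.convexHull(t)
    cv2.drawContours(v,[h],-1,(255,0,255),1)
    P=plane('wrist',h[:,0,:],40,T)[:,:2].astype(np.float32);ce,rad=cv2.minEnclosingCircle(P);print('table',cv2.fitEllipse(P)if 1 else 0,ce,rad)
    cv2.imwrite(f'pics/v{n}.png',cv2.resize(v[c[1]-70:c[1]+70,c[0]-70:c[0]+70],None,fx=4,fy=4,interpolation=cv2.INTER_CUBIC))
E
python3 -c "
import cv2,numpy as np
cv2.imwrite('pics/vab.png',cv2.resize(np.hstack([cv2.imread('pics/va.png'),cv2.imread('pics/vb.png')]),(800,400)))"
```

```text
[211.2 123. ] 47 [266.  124.2] 64 [ 325.7 -275.8   17.3] 0.04839943691492458
[155.5 191.7] 34 [196.3 203.4] 53 [ 355.3 -379.6   18.2] 0.008846685568041779
[281.  185.2] 48 [343.8 197.3] 52 [ 430.  -246.3   16.8] 0.030865401981303997
[221.6 248.7] 33 [272.8 268.2] 43 [ 459.3 -350.4   17. ] 0.0020112674953953556
stage [ 392.5 -313.    17.3]
ring a (181, 165, 63, 62) ((212.3163604736328, 195.0498809814453), (60.11054611206055, 63.471588134765625), 44.237037658691406) (391.1618347167969, -305.50830078125) 33.611045837402344
table ((394.1015625, -317.4424743652344), (103.8414077758789, 115.81161499023438), 21.178592681884766) (394.5464172363281, -317.45721435546875) 57.46919631958008
ring b (238, 173, 72, 75) ((273.579833984375, 210.08763122558594), (71.75540161132812, 74.94863891601562), 15.504654884338379) (390.9696960449219, -307.1565246582031) 32.9808235168457
table ((399.67333984375, -314.77471923828125), (106.84846496582031, 112.23505401611328), 60.79252243041992) (399.5146484375, -314.5530090332031) 55.9187126159668
```

View pics/vab.png

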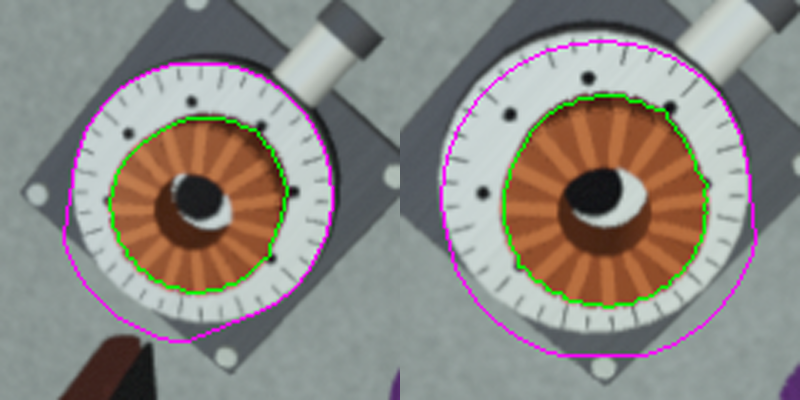

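```bash
python3 - <<'E'
from h import *
a,Ta=wr('w9');b,Tb=wr('w10')
print(tri([rays('wrist',(210.6,196.8),Ta),rays('wrist',(273.8,214.2),Tb)]),plane('wrist',(210.6,196.8),74,Ta),plane('wrist',(273.8,214.2),74,Tb))
E
```

```text
(array([ 393.1, -307.8,   74.3]), [0.637941111668364, 0.6379411116684458]) [[ 392.7 -307.4   74. ]] [[ 393.7 -308.3   74. ]]
```

Request:
move_arm(
  rows=[
    [0,-2,-40,0,-1],
    [0,-2,-80,0,-1],
    [0,-2,-115,0,-1],
    [0,-2,-126,0,-1],
    [0,-2,-132,0,-1],
    [0,-2,-132,0,-1],
    [0,-2,-132,0,1],
    [0,-2,-132,0,1],
    [0,-2,-132,0,1],
    [0,-2,-132,0,1],
    [0,-2,-132,0,1],
  ],
)

```text
t: 18.02
ee_pos: [393.2, -308.0, 45.6]
orientation: [0.431, 1.523, -0.431]
ft_force: [-0.7, 0.6, 5.6]
width: 61.3
```

Request:
move_arm(
  rows=[
    [0,0,20,0,1],
    [0,0,60,0,1],
    [5,20,110,0,1],
    [20,60,150,0,1],
    [35,105,155,0,1],
    [45,155,155,0,1],
    [50,205,155,0,1],
    [55,255,155,0,1],
    [55,305,155,0,1],
    [50,355,155,0,1],
    [45,400,155,0,1],
    [40,440,155,0,1],
  ],
)

```text
t: 19.52
ee_pos: [432.2, 133.5, 200.2]
orientation: [0.43, 1.524, -0.431]
ft_force: [1.5, -0.5, -3.4]
width: 60.6
```

Request:
move_arm(
  rows=[
    [-15,45,0,0,1],
    [-30,95,0,0,1],
    [-44,140,-10,0,1],
    [-44,150,-40,0,1],
    [-44,150,-80,0,1],
    [-44,150,-115,0,1],
    [-44,150,-125,0,1],
    [-44,150,-125,0,1],
    [-44,150,-125,0,1],
  ],
)

```text
t: 20.65
ee_pos: [389.0, 284.0, 76.3]
orientation: [0.432, 1.523, -0.43]
ft_force: [-0.0, -0.8, -3.1]
width: 60.8
```

```bash
python3 snap.py w11
```

```text
[[  0.    0.5   0.9 389. ]
 [ -0.    0.9  -0.5 284. ]
 [ -1.    0.    0.   76.3]
 [  0.    0.    0.    1. ]] 1.020659716948278
```

View pics/w11.png

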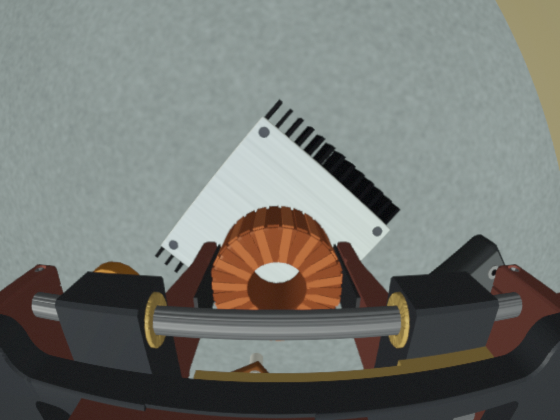

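Request:
move_arm(
  rows=[
    [-1,0,-12,0,1],
    [-1,0,-22,0,1],
    [-1,0,-27,0,1],
    [-1,0,-29,0,1],
    [-1,0,-30,0,1],
    [-1,0,-30,0,1],
  ],
)

```text
t: 21.45
ee_pos: [388.1, 284.1, 46.4]
orientation: [0.432, 1.522, -0.43]
ft_force: [0.3, 0.7, -3.3]
width: 60.7
```

Request:
move_arm(
  rows=[
    [0,0,-1,0,1],
    [0,0,-2,0,1],
    [0,0,-2,0,1],
    [0,0,-2,0,1],
  ],
)

```text
t: 21.95
ee_pos: [388.4, 284.2, 45.6]
orientation: [0.432, 1.522, -0.429]
ft_force: [-2.6, -2.1, 13.3]
width: 60.5
```

Request:
move_arm(
  rows=[
    [0,0,0,0,0.3],
    [0,0,0,0,-1],
    [0,0,0,0,-1],
    [0,0,0,0,-1],
    [0,0,30,0,-1],
    [0,0,80,0,-1],
    [0,0,140,0,-1],
    [0,0,160,0,-1],
    [0,0,160,0,-1],
  ],
)

```text
t: 23.08
ee_pos: [389.2, 284.8, 207.2]
orientation: [0.434, 1.519, -0.427]
ft_force: [-0.1, -0.9, -1.1]
width: 87.8
```

```bash
python3 snap.py w12; python3 - <<'E'
from h import *
a,T=wr('w12');print(proj('wrist',[(387.7,283.3,74)],T))
th=np.linspace(0,6.28,60);v=a.copy()
for r in(31,14):
  for p in proj('wrist',np.c_[387.7+r*np.cos(th),283.3+r*np.sin(th),74+0*th],T):cv2.circle(v,tuple(int(round(k)) for k in p),0,(0,255,0),-1)
cv2.imwrite('pics/v12.png',cv2.resize(v[100:300,180:380],None,fx=3,fy=3))
E
```

```text
[[  0.    0.5   0.9 389.2]
 [  0.    0.9  -0.5 284.8]
 [ -1.    0.    0.  207.2]
 [  0.    0.    0.    1. ]] 1.0207549593256766
[[273.1 202. ]]
```

View pics/v12.png

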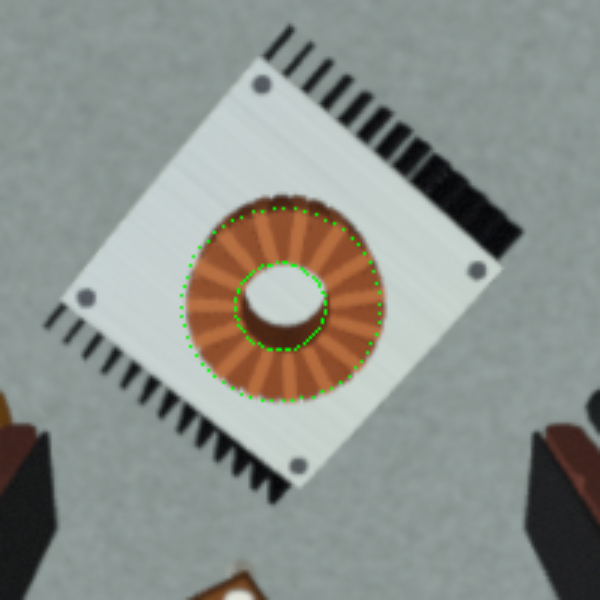

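```bash
python3 - <<'E'
from h import *
a,T=wr('w4');P=np.array([plane('wrist',blob(a,p,6)[0],70,T)[0] for p in((275,161),(275,247))]);print(P,P.mean(0),np.arctan2(*(P[1]-P[0])[[1,0]]))
E
```

```text
[[ 549.1  -96.5   70. ]
 [ 614.3 -136.3   70. ]] [ 581.7 -116.4   70. ] -0.5482498892296344
```

Request:
move_arm(
  rows=[
    [20,-40,0,0,-1],
    [45,-90,0,0,-1],
    [70,-140,0,0,-1],
    [95,-190,0,0,-1],
    [120,-240,0,0,-1],
    [145,-290,0,0,-1],
    [170,-340,0,0,-1],
    [190,-385,0,0,-1],
    [194,-402,0,0,-1],
    [194,-402,0,0,-1],
    [194,-402,0,0,-1],
  ],
)

```text
t: 24.5
ee_pos: [581.4, -116.4, 204.9]
orientation: [0.432, 1.523, -0.428]
ft_force: [0.3, 0.2, 0.5]
width: 87.9
```

```bash
python3 snap.py w13
```

```text
[[   0.     0.5    0.9  581.4]
 [   0.     0.9   -0.5 -116.4]
 [  -1.     0.     0.   204.9]
 [   0.     0.     0.     1. ]] 1.0215085279388836
```

View pics/w13.png

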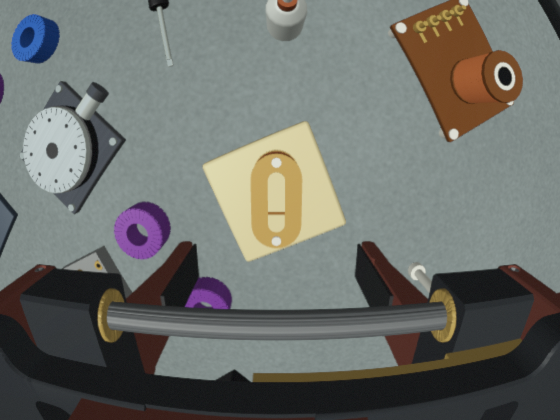

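Aligned directly above the parked oblong coil; the stage is free. Pick it.

Request:
move_arm(
  rows=[
    [0,0,-40,0,-1],
    [0,0,-90,0,-1],
    [0,0,-135,0,-1],
    [0,0,-160,0,-1],
    [0,0,-171,0,-1],
    [0,0,-171,0,-1],
    [0,0,-171,0,1],
    [0,0,-171,0,1],
    [0,0,-171,0,1],
    [0,0,-171,0,1],
    [0,0,-171,0,1],
  ],
)

```text
t: 25.92
ee_pos: [581.7, -116.4, 34.5]
orientation: [0.432, 1.522, -0.428]
ft_force: [-1.4, 0.6, 2.1]
width: 47.7
```

Request:
move_arm(
  rows=[
    [0,0,20,0,1],
    [0,0,60,0,1],
    [-15,-15,90,0,1],
    [-45,-47,100,0,1],
    [-80,-83,100,0,1],
    [-115,-120,100,0,1],
    [-150,-156,100,0,1],
    [-180,-187,100,0,1],
    [-189,-197,80,0,1],
    [-189,-197,45,0,1],
    [-189,-197,30,0,1],
    [-189,-197,30,0,1],
  ],
)

```text
t: 27.42
ee_pos: [392.3, -312.8, 64.1]
orientation: [0.432, 1.524, -0.427]
ft_force: [-0.3, -0.1, -3.2]
width: 47.6
```

```bash
python3 snap.py w14
```

```text
[[   0.     0.5    0.9  392.3]
 [   0.     0.9   -0.5 -312.8]
 [  -1.     0.     0.    64.1]
 [   0.     0.     0.     1. ]] 1.0223053593786326
```

View pics/w14.png

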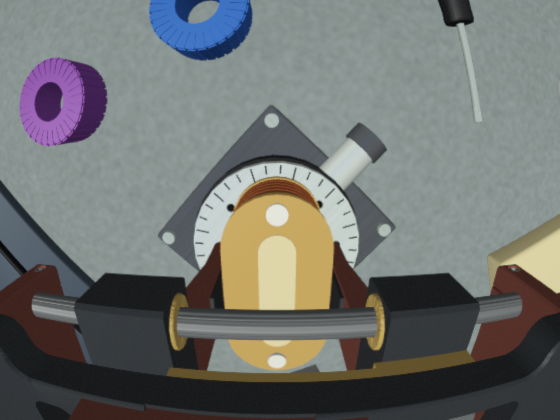

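Level and centred over the table. Lower.

Request:
move_arm(
  rows=[
    [0,0,-6,0,1],
    [0,0,-11,0,1],
    [0,0,-13,0,1],
    [0,0,-14,0,1],
    [0,0,-15,0,1],
    [0,0,-15,0,1],
  ],
)

```text
t: 28.22
ee_pos: [392.9, -313.2, 49.8]
orientation: [0.432, 1.523, -0.427]
ft_force: [-0.2, -0.5, -3.0]
width: 48.2
```

Request:
move_arm(
  rows=[
    [0,0,-1,0,1],
    [0,0,-2,0,1],
    [0,0,-2,0,1],
    [0,0,-2,0,1],
  ],
)

```text
t: 28.72
ee_pos: [393.0, -313.4, 49.4]
orientation: [0.431, 1.522, -0.427]
ft_force: [-4.0, 4.0, 18.0]
width: 47.6
```

Request:
move_arm(
  rows=[
    [0,0,0,0,0.3],
    [0,0,0,0,-1],
    [0,0,0,0,-1],
    [0,0,0,0,-1],
    [0,0,30,0,-1],
    [0,0,80,0,-1],
    [0,0,140,0,-1],
    [0,0,160,0,-1],
    [0,0,160,0,-1],
  ],
)

```text
t: 29.85
ee_pos: [393.8, -314.0, 211.0]
orientation: [0.43, 1.519, -0.428]
ft_force: [0.4, -0.4, -0.4]
width: 87.8
```

```bash
python3 snap.py w15;python3 - <<'E'
from h import *
a,T=wr('w15')
q=proj('wrist',[(392.7-32.5,-313+20,85),(392.7+32.5,-313-20,85)],T);print(q)
P=np.array([plane('wrist',blob(a,p,7)[0],85,T)[0] for p in q]);print(P,P.mean(0))
cv2.imwrite('pics/top1.png',get_image('top'));cv2.imwrite('pics/side1.png',get_image('side'))
cv2.imwrite('pics/ts.png',cv2.resize(np.hstack([cv2.imread('pics/top1.png'),cv2.imread('pics/side1.png')]),(800,300)))
E
```

```text
[[   0.     0.5    0.9  393.8]
 [  -0.     0.9   -0.5 -314. ]
 [  -1.     0.     0.   211. ]
 [   0.     0.     0.     1. ]] 1.022577070022884
[[276.3 161. ]
 [275.9 241.7]]
[[ 360.7 -293.4   85. ]
 [ 426.  -333.3   85. ]] [ 393.3 -313.4   85. ]
```

View pics/w15.png

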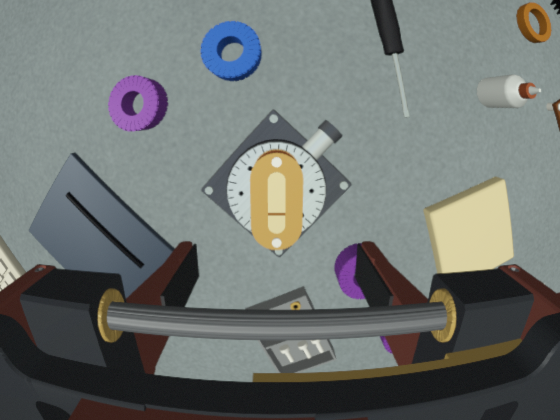

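View pics/ts.png

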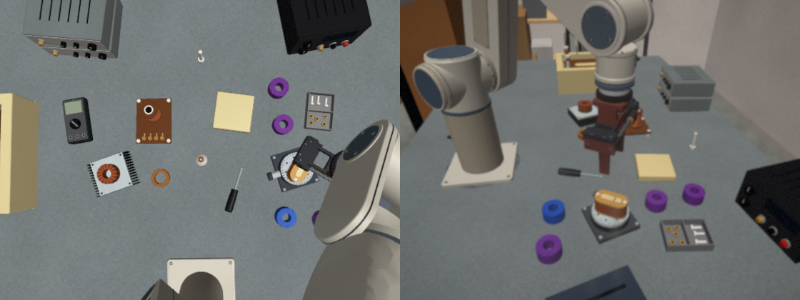

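All three coils stand upright on the middle of their stations, and the bottle and tape roll look untouched. Handing in.

```bash
python3 - <<'E'
from workcell import ctrl
print(ctrl.close_job())
E
```

```text
the job is handed in; nothing more can be done
None
```

I moved all three coils to their new stations and handed the job in at about 30 s of the 109 s allowed. The hand-in gives no verdict. I parked the oblong coil on the foam pad, moved the tall coil to the terminal board and the ring coil to the heat sink, then took the oblong coil to the rotary stage.

**Final positions:** my last wrist-camera checks put every coil well inside the 15 mm limit:

| Coil | Station | Distance from the middle |
|---|---|---|
| Tall | Terminal board | about 1 mm |
| Ring | Heat sink | about 1–2 mm, judged by eye from an overlay |
| Oblong | Rotary stage | about 1 mm |

- **State at the end:** the coils look flat and upright in the last pictures, and the gripper was open about 210 mm above the bench. The bottle and the tape roll look unmoved; I judged that by eye and did not measure it.
- **Measurements that disagreed:** heights worked out from the top and side cameras came out low, by about 4 mm for most points and up to 15 mm at the blurred heat-sink corners. The pairs of wrist-camera views matched the given heights to about 2 mm, so I used those. The foam pad's height was checked only with the top and side cameras, and by the contact felt on setting down.
- **Measurement that failed:** my outline of the rotary table in the wrist pictures was spoiled by the bench behind it, so I took the stage's middle from its four base screws. That agreed with the top view to within 1 mm.

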